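# Turn the reversible nest plate over on its pinned stand

## Robot

A 6-joint arm with a two-finger parallel gripper is mounted at the origin on a cart in front of the work surface, level with it; the furniture and walls round the work are solid. World frame = base frame: x ahead of the robot, y to its left, z up, the work surface at z = 0. Lengths are in m, angles in rad, forces in N, time in s.
With the tool pointing down it reaches from about 0.3 to 0.875 m from the base axis. Payload 6.4 kg.
Tool frame: the origin (TCP) lies between the finger pads; the fingertips stand 25 mm ahead of it and the grasp point (between the pads) lies 6 mm ahead of it; z points along the fingers, y is the line along which they close (so a half turn about z gives the same grasp; the last joint's range is limited). The gripper opens to 85 mm and grips with 20 to 120 N. Pads are 22 mm wide; open, the fingers measure 114 mm over their backs; the gripper's body (76 mm by 85 mm) begins 54 mm behind the grasp point. The pads swing forward as they close: fully open they stand 13 mm farther back than shut.
Start: joints at [1.123, 0.181, 1.607, -0, 1.354, -0.206], TCP at [0.138, 0.558, 0.223] pointing down, gripper open.
Joint ranges: [-2.99, 2.99], [-0.89, 2.07], [0.3, 2.58], [-1.14, 4.28], [0, 2.63], [-3.12, 3.12]. Speed limits (rad/s): [2.57, 2.57, 3.01, 3.14, 3.14, 3.14].

## Interface

Orientations are given as a unit quaternion [w, x, y, z].
In Python, from bench import ctrl gives the robot as it stands.
- The arm moves only by the tool servo_tool, never from a script. Its argument "series" is text: rows parted by semicolons, each of 7 numbers parted by spaces: the gripper command: -1 is fully open, 1 is shut, values between are in proportion, then the shift along the tool's x, y, z in m, then the turn, a rotation vector about the tool's x, y, z in degrees. A call has 1 to 12 rows; each row is the pose to reach, as a shift and turn from the pose commanded when the call began, along the tool's axes at that moment; what a row does not reach only later rows make up. A row lasts 1/12 s, in which the tool goes at most 41.7 mm and 7.16 degrees, less where a joint would pass 70% of its speed; a pose out of reach is approached as far as the arm can. A call with a gripper value outside its range is refused whole. The fingers move at their own pace and stop on an object; the grip force is fixed at half the most. Time passes only in rows, so rows that repeat a pose let the fingers close. It gives the time, the measured TCP pose, the force, the opening and the grip force at its end, in the units of the state.
- ctrl.get_obs(): the state, without advancing time (a new reading comes with each control period).
- ctrl.camera(name): name is "scene" or "top" or "wrist"; returns a dict with "img" (480x640x3 uint8, red, green, blue), "z_map" (480x640 float32, m along the optical axis (not along the pixel's ray), 0 where there is no reading), "fovy" (degrees; the focal length in pixels is half the picture's height over the tangent of half this angle, whatever the lens; pixels are square), "cx", "cy" (the principal point, pixels), "extrinsics" (4x4, takes a point from camera to world coordinates); the wrist camera has in their place "T_tool_cam" (4x4, takes a point from camera to tool coordinates, whose origin is the TCP and whose axes are the flange's). Camera axes: x right, y down, z forward; pixel columns grow to the right and rows downward; lengths in m; the calibration is good to about 2 mm. A picture is of the moment at which its call begins: read the wrist's pose just before it.
- ctrl.hand_in(): hands the job in; it is judged then, once.
The state is a dict: "time_s": time; "q": joint angles; "dq": joint speeds; "joint_efforts": joint torques, N m; "eef_pos": TCP position; "eef_rot": TCP orientation; "wrist_force": force on the tool from outside, world axes, zero at the start; "torque": the same for the moment, N m; "opening": opening from 0.0 (shut) to 1.0 (fully open); "grasp_force": force on a finger pad.
Only numpy, scipy, OpenCV 4.12 (cv2) and the standard library are available. Lean on these libraries where they do the work, as an engineer would, in place of code of your own. Each camera call takes 0.05 s, during which the arm holds its last target. There are 200 camera calls.

## Task

The job changes from bearings to hinges. Take the nest plate off the sloped stand, turn it round so that its yellow face with the hinge nests looks out, away from the stand, and put it back on both pins the same way up, pushed fully home so that it lies flat against the rest. Leave the oil bottle, the loose hinges and the wood block where they are.

Things in the scene. Friction and masses are not known exactly. Their poses are not given: they have to be found in the camera images.
- stand: Grey steel fixture stand, screwed to the table to the right of the tray of steel parts, foot 140 x 130 x 12 mm. Origin on the table under the foot, 5 mm forward of its middle; x level to its back, y to its left as one faces its front, z up. Its front (-x) looks to the robot's left, over the tray, within 0.3 rad. Nothing of the stand is above 112 mm.
- rest: The stand's fixed back board, leaning back 18 degrees from upright: 106 mm up the slope, 130 wide, 8 thick. Origin on its front face at the root of the upper pin, 92 mm above the table. x points up the slope, y along the board, z square out of the face along the pins (18 degrees upwards). Face at z = 0; board from x = -90 to +16 mm, two webs behind it below x = +6 mm.
- nest_plate: Loose plate 150 wide, 120 high, 13 mm thick, 0.2 to 0.4 kg: one face blue with 4 round nests, the other yellow with 2 oblong nests. Origin at its centre (also of mass), x up to the top edge (x = +60 mm), y along the width, z out of the blue face. At the start it hangs on the pins, blue face out, about 1 mm low; its top 39 mm stand free of the board and can be pinched from above, front and back.
- yellow_face (a point): Centre of the plate's yellow face, 6.5 mm from the plate's centre on its -z side. Nests are 4.5 mm deep to the eye, solid to the touch.
- blue_face (a point): Centre of the plate's blue face, 6.5 mm from the plate's centre on its +z side.
- upper_hole (a point): Centre of the plate's round 16 mm hole, right through, at mid thickness: plate (5, 0, 0) mm. For the upper pin.
- lower_hole (a point): Centre of the plate's slot, right through, 12 mm wide (y) and 18 mm high (x), at mid thickness: plate (-40, 0, 0) mm. For the lower pin. Both holes are on the plate's centre line, so it fits with either face out, but not upside down.
- upper_pin (a point): On the axis of the upper pin, 6.5 mm out from the rest: rest (0, 0, 6.5) mm. The pin is steel, 14 mm thick and 26 mm long along rest z, straight for 14 mm, then tapering to a round nose about 6 mm wide. A seated plate has its upper hole here, up to 1 mm lower on the slope.
- lower_pin (a point): On the axis of the lower pin, 6.5 mm out from the rest: rest (-45, 0, 6.5) mm. The pin is steel, 10 mm thick and 19 mm long along rest z, straight for 10 mm, then tapering. The plate comes off both pins when moved more than 26 mm out along rest z.
- oil: Yellow oil bottle with a red spout, 46 mm across, 135 mm high, standing between the tray of steel parts and the vice; origin under its centre. Leave it alone.
- hinge_1: Loose steel hinge leaf, 34 x 70 x 8 mm, lying flat on the table; origin under its centre. Leave it alone.
- hinge_2: A second hinge leaf like the first. Leave it alone.
- block: Pine packing block, 45 x 90 x 30 mm, lying flat on the table; origin under its centre. Leave it alone.

How it is judged:
By the outcome, as a careful person would: the job done as asked, in the order asked, and still so for the second after the job is handed in, with the robot touching nothing.
It also fails if it takes over 48 s, if anything falls off the work surface, if the arm or the gripper's body presses on something with over 40 N, if the wrist force passes 120 N, or if a joint passes its speed limit or range.

## Working session

There is one attempt and no reset: what is moved stays moved. The work goes in short steps, Python scripts to look and compute and a tool call to move; the robot and the scene stay as the last step left them, time stands still between calls to the robot, and variables do not carry over. Pictures are saved under pics/ and viewed, at most 10 in all, crops included, and the job is handed in when it is done.

Besides the shell and the picture viewer there is one more tool, called after ">>>" by a JSON object that holds its "op" and its "data", one argument or row to a line. servo_tool: Moves the arm, as the interface text tells. Its arguments: {"type":"object","properties":{"series":{"type":"string"}},"required":["series"]}

```bash
ls; mkdir -p pics; python3 - <<'E'
from bench import ctrl
import cv2,numpy as np
o=ctrl.get_obs()
for k,v in o.items(): print(k,np.round(v,4))
for n in ["scene","top"]:
    c=ctrl.camera(n); cv2.imwrite(f"pics/{n}0.png",c["img"][...,::-1]); np.savez(f"{n}0.npz",**c)
    print(n,c["fovy"],c["cx"],c["cy"],np.round(c["extrinsics"],4).tolist())
c=ctrl.camera("wrist"); print(c["fovy"],c["cx"],c["cy"],np.round(c["T_tool_cam"],4).tolist())
E
```

```text
pics
time_s 0.0
q [ 1.1227  0.1815  1.608   0.      1.3538 -0.2063]
dq [-0.0005 -0.001   0.001  -0.0008 -0.0002 -0.0006]
joint_efforts [ 4.00000e-04 -4.44862e+01 -3.51344e+01 -3.00000e-04  9.10000e-03
  0.00000e+00]
eef_pos [0.1374 0.5577 0.2222]
eef_rot [-3.000e-04  1.206e-01  9.927e-01 -8.000e-04]
wrist_force [ 0.5911 -0.1394  0.6301]
torque [ 0.0134 -0.0023  0.0121]
grasp_force 0.0
opening 0.9949
scene 52.36530218016524 324.0091094079969 236.88829340313225 [[0.4601, -0.5232, 0.7174, -0.2212], [-0.8878, -0.2806, 0.3647, -0.4095], [0.0104, -0.8047, -0.5936, 0.6705], [0.0, 0.0, 0.0, 1.0]]
top 51.715052676821024 321.99144812637894 240.01816676688244 [[-0.0136, -0.9954, 0.0943, 0.3781], [-0.9997, 0.0156, 0.0208, -0.0545], [-0.0222, -0.094, -0.9953, 1.1422], [0.0, 0.0, 0.0, 1.0]]
59.11448299413969 316.3763785145346 241.35740016728766 [[0.0012, -0.9524, -0.3049, 0.078], [1.0, 0.0011, 0.0004, 0.0005], [-0.0001, -0.3049, 0.9524, -0.1508], [0.0, 0.0, 0.0, 1.0]]
```

View pics/scene0.png

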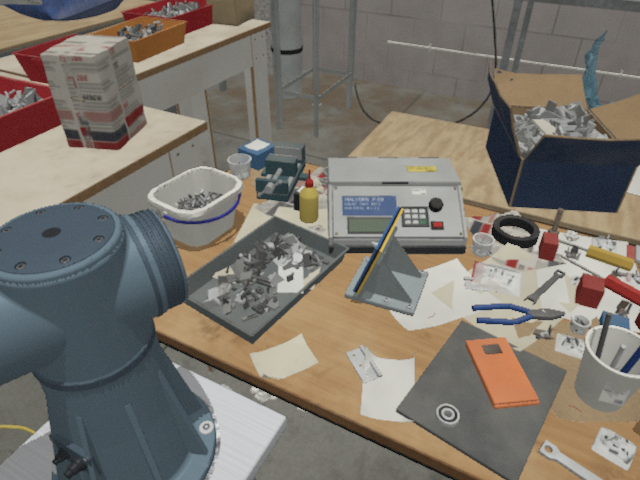

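View pics/top0.png

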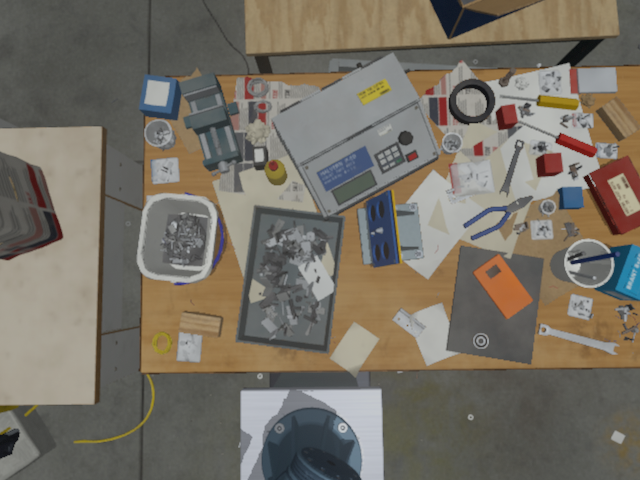

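The scene view shows the plate edge-on on its stand near (385,250). In the top view its blue face is near (380,230), looking toward image left (world +y). The scale stands close by on the far side, and the oil bottle is at (275,172).

```bash
cat > h.py <<'E'
import numpy as np, cv2
from scipy.spatial.transform import Rotation as R
from bench import ctrl
def Rm(q): return R.from_quat(np.roll(q,-1)).as_matrix()
def tool(o=None):
    o=o or ctrl.get_obs(); T=np.eye(4); T[:3,:3]=Rm(o["eef_rot"]); T[:3,3]=o["eef_pos"]; return T
def cam(n):
    T=tool() if n=="wrist" else None
    c=dict(ctrl.camera(n))
    c["E"]=T@c["T_tool_cam"] if n=="wrist" else c["extrinsics"]
    return c
def pts(c,m,z=None):
    E=c["E"] if "E" in c else c["extrinsics"]; f=240/np.tan(np.radians(c["fovy"]/2))
    v,u=np.nonzero(m); z=c["z_map"][v,u] if z is None else z
    k=z>0; P=np.c_[(u-c["cx"])/f*z,(v-c["cy"])/f*z,z][k]
    return P@E[:3,:3].T+E[:3,3],np.c_[u,v][k]
def ray(c,u,v):
    E=c["E"] if "E" in c else c["extrinsics"]; f=240/np.tan(np.radians(c["fovy"]/2))
    return E[:3,3],E[:3,:3]@np.array([(u-c["cx"])/f,(v-c["cy"])/f,1.])
def plane(P,it=5):
    for _ in range(it):
        m=P.mean(0); n=np.linalg.svd(P-m,full_matrices=False)[2][2]; d=(P-m)@n
        P=P[abs(d)<2.5*np.median(abs(d))+1e-6]
    return m,n,np.std((P-m)@n)
def hsv(c): return cv2.cvtColor(c["img"],cv2.COLOR_RGB2HSV)
E
python3 - <<'E'
from h import *
c=dict(np.load("top0.npz"));H=hsv(c)
w=np.zeros((480,640),bool);w[180:275,350:425]=1
b=(H[...,0]>100)&(H[...,0]<130)&(H[...,1]>110)&w
P,uv=pts(c,b);k=(P[:,2]>.03)&(P[:,2]<.16);P=P[k];uv=uv[k]
print(len(P),P.min(0),P.max(0))
m,n,s=plane(P); n*=np.sign(n[2]);print(m,n,s,"tilt",np.degrees(np.arcsin(n[2])),"yaw",np.degrees(np.arctan2(n[1],n[0])))
y=np.array([-n[1],n[0],0]);y/=np.linalg.norm(y);x=np.cross(y,n); print(x,y)
d=(P-m)@np.c_[x,y,n];d=d[abs(d[:,2])<.006]
print("x rng",np.percentile(d[:,0],[0.5,99.5]),"y rng",np.percentile(d[:,1],[.5,99.5]))
yel=(H[...,0]>18)&(H[...,0]<35)&(H[...,1]>120)&w
Q,_=pts(c,yel);print("yel",len(Q),Q.min(0),Q.max(0)) if len(Q) else 0
# machine height and neighbours
for nm,(u,v) in dict(mach=(340,195),mach2=(400,170),oil=(276,172),hinge=(408,320),tray=(330,220)).items():
    M=np.zeros((480,640),bool);M[v-2:v+3,u-2:u+3]=1;print(nm,np.median(pts(c,M)[0],0))
E
ls
```

```text
1023 [ 0.42582365 -0.18437931  0.03629947] [ 0.57059346 -0.13335465  0.15114297]
[ 0.5092099  -0.15796074  0.10299771] [-0.08942952  0.9465891   0.30979257] 0.0006419291835721344 tilt 18.04673053487825 yaw 95.39703043450126
[-0.02913807  0.30841922 -0.95080417] [-0.99556684 -0.09405671  0.        ]
x rng [-0.04949944  0.06697451] y rng [-0.05942431  0.08116214]
yel 202 [ 0.42383384 -0.21427232 -0.00322137] [ 0.60348136 -0.17541578  0.14858109]
mach [ 0.5788909  -0.07299277  0.06602722]
mach2 [ 0.63492892 -0.20801733  0.05573233]
oil [0.62811823 0.0654028  0.08660996]
hinge [ 0.30097963 -0.22282694  0.00488541]
tray [ 0.53094484 -0.04993479  0.01409916]
h.py
pics
scene0.npz
top0.npz
```

```bash
cat >> h.py <<'E'
def go(Tt,T0=None):
    T0=tool() if T0 is None else T0; D=np.linalg.inv(T0)@Tt
    r=R.from_matrix(D[:3,:3]).as_rotvec(degrees=True)
    return "shift mm "+str(np.round(D[:3,3]*1e3,1))+" rot deg "+str(np.round(r,2))+" rows>=%.1f"%max(np.linalg.norm(D[:3,3])/.0417,np.linalg.norm(r)/7.16)
def pose(p,y,z):
    T=np.eye(4); x=np.cross(y,z); T[:3,:3]=np.c_[x,y,z]; T[:3,3]=p; return T
E
python3 - <<'E'
from h import *
n=np.array([-0.08942952,0.9465891,0.30979257]);n/=np.linalg.norm(n)
y=np.cross([0,0,1],n);y/=np.linalg.norm(y); up=np.cross(y,n)
up=up if up[2]>0 else -up; yp=np.cross(n,up)
C=np.array([.50921,-.15796,.1030])-.0087*up-.0065*n-.0109*yp*np.sign(yp@y)*-1
print(C,up,yp)
T=pose(C+up*.16,n,-up); print(T[:3,3]); print(go(T))
E
```

```text
[ 0.49868611 -0.1624548   0.09271435] [ 0.02913807 -0.30841921  0.95080417] [ 9.95566840e-01  9.40567187e-02 -3.46944695e-18]
[ 0.5033482  -0.21180187  0.24484302]
shift mm [-539.5 -659.7  -21.7] rot deg [-17.95   3.01 -19.09] rows>=20.4
```

>>> {"op": "servo_tool", "data": {
  "series": "-1 -270 0 0 0 0 0"
}}

```text
time_s: 0.23
eef_pos: [0.1727, 0.5493, 0.2226]
eef_rot: [-0.002, 0.117, 0.993, -0.0]
wrist_force: [1.2, 0.5, -0.6]
opening: 1.0
grasp_force: 0.0
```

I gave that shift in mm instead of m. The one-row limit held it to about 36 mm, so it did no harm. From here on I use metres.

>>> {"op": "servo_tool", "data": {
  "series": "-1 -0.03 -0.04 -0.002 -1 0 -1;-1 -0.06 -0.075 -0.002 -2 0 -2;-1 -0.09 -0.11 -0.002 -3 0 -3"
}}

```text
time_s: 0.48
eef_pos: [0.2316, 0.4339, 0.224]
eef_rot: [0.003, 0.094, 0.995, 0.026]
wrist_force: [0.5, -1.1, 0.8]
opening: 0.998
grasp_force: 0.0
```

```bash
python3 - <<'E'
from h import *
n=np.array([-0.08942952,0.9465891,0.30979257]);n/=np.linalg.norm(n)
up=np.array([0.02913807,-0.30841921,0.95080417])
print(go(pose(np.array([.4987,-.1625,.0927])+up*.16,n,-up)),ctrl.get_obs()["q"])
E
```

```text
shift mm [-387.3 -582.   -50.5] rot deg [-15.    3.  -15.9] rows>=16.8 [ 0.82017038 -0.04706483  1.84764024  0.02780445  1.29713404 -0.57019009]
```

>>> {"op": "servo_tool", "data": {
  "series": "-1 -0.023 -0.034 -0.003 -0.9 0.2 -1;-1 -0.046 -0.068 -0.006 -1.8 0.4 -2;-1 -0.069 -0.102 -0.009 -2.7 0.6 -3;-1 -0.092 -0.136 -0.012 -3.6 0.8 -4;-1 -0.115 -0.170 -0.015 -4.5 1 -5;-1 -0.138 -0.204 -0.018 -5.4 1.2 -6;-1 -0.161 -0.240 -0.021 -6.3 1.4 -7;-1 -0.184 -0.274 -0.024 -7.2 1.6 -8;-1 -0.207 -0.308 -0.027 -8 1.8 -9;-1 -0.230 -0.342 -0.03 -9 2 -10;-1 -0.253 -0.376 -0.033 -10 2.2 -11;-1 -0.276 -0.41 -0.036 -11 2.4 -12"
}}

```text
time_s: 1.48
eef_pos: [0.4253, -0.0229, 0.2401]
eef_rot: [-0.005, -0.011, 0.992, 0.123]
wrist_force: [1.6, 1.5, 0.3]
opening: 0.998
grasp_force: 0.0
```

```bash
python3 - <<'E'
from h import *
n=np.array([-0.08942952,0.9465891,0.30979257]);n/=np.linalg.norm(n)
up=np.array([0.02913807,-0.30841921,0.95080417])
print(go(pose(np.array([.4987,-.1625,.0927])+up*.16,n,-up)),ctrl.get_obs()["q"])
E
```

```text
shift mm [ -73.6 -183.7  -51.8] rot deg [-3.9   0.68 -4.03] rows>=4.9 [-0.50446727 -0.13698414  1.91645346  0.20910639  1.4967198  -2.12727626]
```

>>> {"op": "servo_tool", "data": {
  "series": "-1 -0.015 -0.037 -0.01 -0.8 0.1 -0.8;-1 -0.03 -0.073 -0.02 -1.6 0.3 -1.6;-1 -0.045 -0.11 -0.03 -2.4 0.4 -2.4;-1 -0.06 -0.147 -0.04 -3.2 0.6 -3.2;-1 -0.074 -0.184 -0.052 -3.9 0.7 -4;-0.2 -0.074 -0.184 -0.052 -3.9 0.7 -4;-0.2 -0.074 -0.184 -0.052 -3.9 0.7 -4;-0.2 -0.074 -0.184 -0.052 -3.9 0.7 -4"
}}

```text
time_s: 2.15
eef_pos: [0.5031, -0.2095, 0.2442]
eef_rot: [-0.009, -0.046, 0.986, 0.157]
wrist_force: [-0.2, 1.1, -0.3]
opening: 0.614
grasp_force: 0.0
```

```bash
python3 - <<'E'
from h import *
o=ctrl.get_obs();print(np.round(o["q"],3),np.abs(o["dq"]).max(),o["opening"])
c=cam("wrist"); np.savez("w1.npz",**c); cv2.imwrite("pics/w1.png",c["img"][...,::-1])
E
```

```text
[-0.742  0.232  1.537  0.208  1.612 -2.422] 0.03745923991102916 0.6138833526434008
```

View pics/w1.png

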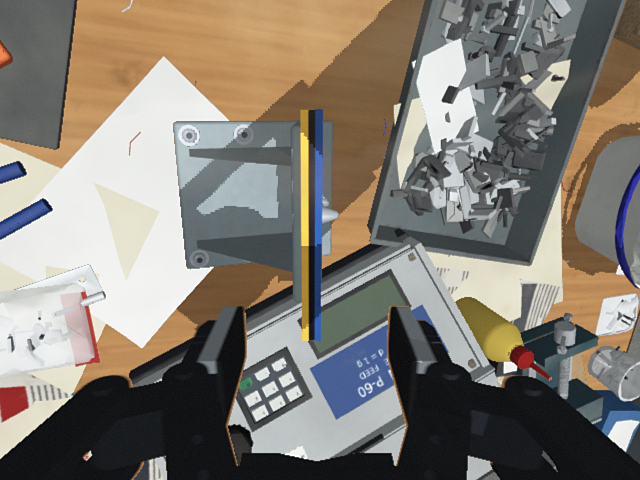

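The wrist view shows the plate's top edge as a clean strip, columns 301–322, rows 110–341. The upper pin's nose is at (330,213). The scale's front edge runs from (408,240) to (130,375), close to the plate's far end, so I'll check that clearance.

```bash
python3 - <<'E'
from h import *
c=dict(np.load("w1.npz"));H=hsv(c)
w=np.zeros((480,640),bool);w[95:355,290:335]=1
yel=(H[...,0]>15)&(H[...,0]<35)&(H[...,1]>140)&w
bl=(H[...,0]>100)&(H[...,0]<130)&(H[...,1]>110)&w
P,uv=pts(c,yel|bl); k=(P[:,2]>.138)&(P[:,2]<.152); P=P[k];uv=uv[k]
print(len(P),"z",np.percentile(P[:,2],[5,50,95]))
m,nn,s=plane(P);print("edge plane n",nn,s)
# rays of edge ends onto top-edge: use minAreaRect of top points in world xy
r=cv2.minAreaRect((P[:,:2]*1e3).astype(np.float32));print(r)
n=np.array([-0.08942952,0.9465891,0.30979257]);up=np.array([0.02913807,-0.30841921,0.95080417]);yp=np.array([.9955668,.0940567,0])
D=P@np.c_[up,yp,n]
print("up",np.percentile(D[:,0],[2,50,98]),"y",np.percentile(D[:,1],[.5,99.5]),"n",np.percentile(D[:,2],[1,99]))
lo=D[:,1]<np.median(D[:,1])
print("n mid at both ends",[np.percentile(D[(D[:,1]>a)&(D[:,1]<a+.03),2],[2,98]) for a in np.percentile(D[:,1],[1,25,50,75])])
# scale front edge / height profile, in plate-aligned yp & horizontal out
A=np.ones((480,640),bool);A[:,:]=0;A[230:330,315:450]=1
S,_=pts(c,A); S=S[(S[:,2]>.03)&(S[:,2]<.09)]
hull=cv2.convexHull((S[:,:2]*1e3).astype(np.float32))[:,0]
print("scale",np.percentile(S[:,2],[2,50,98])); 
for yy in np.arange(-.18,-.04,.01):
    t=S[abs(S[:,1]-yy)<.003]
    if len(t): i=np.percentile(t[:,0],1); print(round(yy,3),"min x %.3f"%i,"z there %.3f"%np.median(t[t[:,0]<i+.008,2]))
# pin nose
O=np.zeros((480,640),bool);O[205:222,325:340]=1
Q,q=pts(c,O);k=(Q[:,2]>.08);print("pin",len(Q[k]),Q[k].mean(0),Q[k].max(0))
for z in [c["z_map"][110:342:20,311]]: print(np.round(z,4))
E
```

```text
3469 z [0.14312534 0.14519218 0.14748575]
edge plane n [-0.02807491  0.30404569 -0.95224367] 0.00046098757871759543
((499.4194030761719, -180.24835205078125), (149.88026428222656, 12.785945892333984), 5.214593887329102)
up [0.20696355 0.20827183 0.20963829] y [0.40586681 0.55375154] n [-0.17667525 -0.1637469 ]
n mid at both ends [array([-0.17609219, -0.16371178]), array([-0.17639433, -0.16421086]), array([-0.17666154, -0.16414244]), array([-0.17659361, -0.16467366])]
scale [0.03257093 0.06158471 0.0854374 ]
-0.13 min x 0.581 z there 0.045
-0.12 min x 0.576 z there 0.044
-0.11 min x 0.570 z there 0.044
-0.1 min x 0.565 z there 0.044
-0.09 min x 0.560 z there 0.044
-0.08 min x 0.526 z there 0.036
-0.07 min x 0.534 z there 0.036
-0.06 min x 0.535 z there 0.036
-0.05 min x 0.536 z there 0.041
pin 149 [ 0.49579503 -0.15208632  0.1016916 ] [ 0.50137173 -0.14629367  0.10441273]
[0.2721 0.2459 0.2506 0.2537 0.2564 0.2617 0.2648 0.2692 0.2736 0.276
 0.2802 0.2855]
```

```bash
cat >> h.py <<'E'
a=np.radians(5.3);t=np.radians(18)
N=np.array([-np.sin(a)*np.cos(t),np.cos(a)*np.cos(t),np.sin(t)])
YP=np.array([np.cos(a),np.sin(a),0]);UP=np.cross(YP,N)*np.sign(np.cross(YP,N)[2])
TOP=np.array([.4994,-.1802,.1452])
def G(up=0,y=0,n=0,flip=False):
    "tool pose with the plate shifted along slope / width / normal from its seat"
    return pose(TOP+(up-.001)*UP+y*YP+n*N,-N if flip else N,-UP)
E
python3 - <<'E'
from h import *
print(UP,go(G()))
E
```

```text
[ 0.02854408 -0.30769585  0.95105652] shift mm [  0.8  -3.4 104.5] rot deg [ 0.06 -0.15  0.07] rows>=2.5
```

>>> {"op": "servo_tool", "data": {
  "series": "-0.2 0.001 -0.003 0.02 0 0 0;-0.2 0.001 -0.003 0.04 0 0 0;-0.2 0.001 -0.003 0.06 0 0 0;-0.2 0.001 -0.003 0.08 0 0 0;-0.2 0.001 -0.003 0.093 0 0 0;-0.2 0.001 -0.003 0.1 0 0 0;-0.2 0.001 -0.003 0.1045 0 0 0;-0.2 0.001 -0.003 0.1045 0 0 0"
}}

```text
time_s: 2.87
eef_pos: [0.4994, -0.1796, 0.1447]
eef_rot: [-0.008, -0.047, 0.987, 0.156]
wrist_force: [0.2, -0.3, 0.4]
opening: 0.6
grasp_force: 0.0
```

```bash
python3 - <<'E'
from h import *
print(go(G()),ctrl.get_obs()["wrist_force"])
c=cam("wrist"); np.savez("w2.npz",**c); cv2.imwrite("pics/w2.png",c["img"][...,::-1])
E
```

```text
shift mm [ 0.1 -0.4  0.4] rot deg [ 0.02 -0.13  0.12] rows>=0.0 [ 0.19887792 -0.25607005  0.35596722]
```

View pics/w2.png

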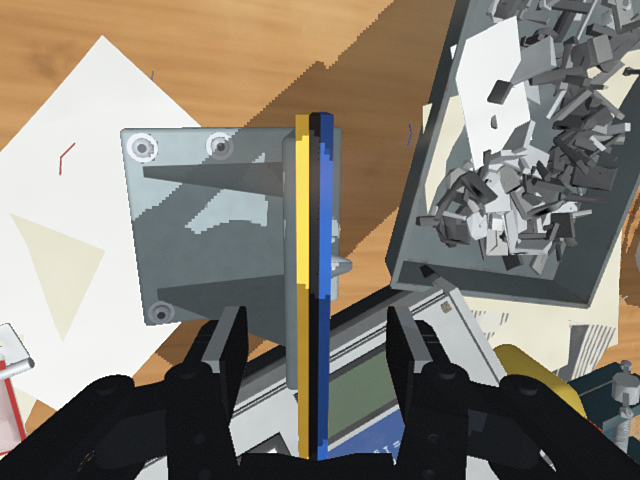

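The fingers straddle the plate evenly: the strip is at columns 297–331 between fingers at about 245 and 390. Both pins show at (335,230) and (343,266). Closing now.

>>> {"op": "servo_tool", "data": {
  "series": "0.3 0 0 0 0 0 0;0.5 0 0 0 0 0 0;0.6 0 0 0 0 0 0;0.7 0 0 0 0 0 0;1 0 0 0 0 0 0;1 0 0 0 0 0 0;1 0 0 0 0 0 0;1 0 0 0 0 0 0"
}}

```text
time_s: 3.58
eef_pos: [0.4996, -0.1807, 0.1446]
eef_rot: [-0.008, -0.046, 0.987, 0.156]
wrist_force: [0.1, -0.5, -0.8]
opening: -0.005
grasp_force: 0.0
```

```bash
python3 - <<'E'
from h import *
o=ctrl.get_obs();print(go(G()),o["wrist_force"],o["torque"],o["grasp_force"],o["opening"])
c=cam("wrist"); np.savez("w3.npz",**c)
H=hsv(c); w=np.zeros((480,640),bool);w[90:480,280:350]=1
col=(((H[...,0]>15)&(H[...,0]<35)&(H[...,1]>140))|((H[...,0]>100)&(H[...,0]<130)&(H[...,1]>110)))&w
P,uv=pts(c,col); T=tool(); Q=(P-T[:3,3])@T[:3,:3]; Q=Q[(Q[:,2]>-.012)&(Q[:,2]<.006)]
print("tool x",np.percentile(Q[:,0],[.3,99.7]),"y",np.percentile(Q[:,1],[1,99]),"z",np.median(Q[:,2]))
E
```

```text
shift mm [0.2 0.7 0.6] rot deg [ 0.02 -0.11  0.05] rows>=0.0 [ 0.13318183 -0.49843976 -0.80434144] [-0.10410646 -0.01779696 -0.03780026] 0.0 -0.004696520907118422
tool x [-0.0715184   0.07523413] y [-0.00571069  0.0070817 ] z -0.00043836409915341807
```

```bash
python3 - <<'E'
from h import *
c=dict(np.load("w3.npz")); s=ctrl.camera("scene"); 
cv2.imwrite("pics/w3.png",np.hstack([cv2.resize(c["img"][200:480,200:440],(400,467)),cv2.resize(s["img"][130:330,300:470],(397,467))])[...,::-1])
E
```

```text
(no output)
```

View pics/w3.png

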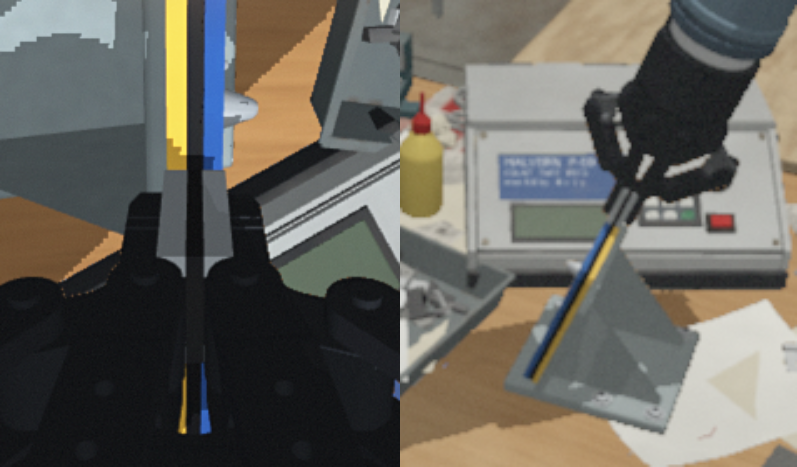

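The view is unclear: the fingers look nearly shut over the plate, and the reading says shut with no grip force. I'll measure the fingertips in the tool frame.

```bash
python3 - <<'E'
from h import *
np.set_printoptions(suppress=True,precision=4)
T=tool()
for nm in ["w3","w2"]:
    c=dict(np.load(nm+".npz")); Tt=c["E"]@np.linalg.inv(c["T_tool_cam"])
    print(nm)
    for r,cc in ([(306,(300,308,316,322,326,330,334,338)),(325,(300,308,316,322,326,332,338)),(350,(300,308,316,320,324,330))] if nm=="w3" else [(310,(230,238,246,300,315,328,390,400,410)),(380,(205,225,235,300,315,328,400,420,430))]):
        for u in cc:
            m=np.zeros((480,640),bool);m[r,u]=1;P=pts(c,m)[0]
            if len(P): print(r,u,(P[0]-Tt[:3,3])@Tt[:3,:3],c["img"][r,u])
s=dict(ctrl.camera("scene"))
# fingers in scene: points near tool
A=np.zeros((480,640),bool);A[180:260,370:440]=1
P,uv=pts(s,A);Q=(P-T[:3,3])@T[:3,:3];g=s["img"][uv[:,1],uv[:,0]].astype(int)
k=(abs(Q[:,0])<.03)&(abs(Q[:,1])<.05)&(abs(Q[:,2])<.05)&(np.ptp(g,axis=1)<25)
Q=Q[k]; print(len(Q))
for z in np.arange(-.03,.05,.006):
    t=Q[abs(Q[:,2]-z)<.003]
    if len(t): print(round(z,3),len(t),t.min(0),t.max(0))
print(ctrl.get_obs()["opening"],ctrl.get_obs()["grasp_force"])
E
```

```text
w3
306 300 [ 0.0109 -0.0053 -0.016 ] [84 91 93]
306 308 [ 0.0108 -0.0025 -0.0158] [88 95 98]
306 316 [ 0.0109  0.0003 -0.0159] [16 17 17]
306 322 [ 0.0111  0.0024 -0.0164] [100 106 110]
306 326 [ 0.0106  0.0038 -0.0153] [ 98 104 108]
306 330 [ 0.0104  0.0053 -0.0151] [ 97 103 109]
306 334 [ 0.0105  0.0067 -0.0152] [ 94 100 105]
306 338 [-0.0763  0.0181  0.1596] [196 149  95]
325 300 [ 0.0102 -0.0049 -0.0282] [88 92 95]
325 316 [ 0.0105  0.0003 -0.0288] [19 19 22]
325 322 [ 0.0103  0.0022 -0.0284] [ 91  96 100]
325 326 [ 0.0102  0.0035 -0.0283] [86 91 95]
325 332 [ 0.0111  0.0054 -0.0298] [ 98 101 107]
325 338 [ 0.0067  0.0078 -0.0219] [18 17 20]
350 300 [ 0.0108 -0.0043 -0.0441] [86 93 97]
350 308 [ 0.0103 -0.002  -0.0432] [86 92 95]
350 316 [ 0.0103  0.0003 -0.0431] [16 16 18]
350 320 [ 0.0103  0.0015 -0.0432] [14 13 13]
350 324 [ 0.0107  0.0026 -0.0438] [91 96 99]
350 330 [ 0.0108  0.0044 -0.0439] [89 94 97]
w2
310 230 [ 0.0104 -0.0295 -0.0181] [91 96 98]
310 238 [ 0.0108 -0.0266 -0.0188] [35 36 39]
310 246 [ 0.007  -0.0252 -0.0115] [45 49 50]
310 300 [ 0.0016 -0.006  -0.0007] [174
[... 583 characters left out ...]
0.0265 -0.0599] [19 19 22]
380 430 [ 0.011   0.0295 -0.0582] [23 21 23]
339
-0.03 43 [ 0.0045 -0.0139 -0.0329] [ 0.0136  0.0128 -0.027 ]
-0.024 38 [ 0.0054 -0.014  -0.0266] [ 0.0132  0.0127 -0.0211]
-0.018 32 [ 0.0054 -0.0127 -0.021 ] [ 0.0139  0.0126 -0.0156]
-0.012 9 [ 0.0082 -0.0064 -0.015 ] [ 0.0126  0.0058 -0.0106]
-0.006 1 [ 0.0003 -0.0009 -0.004 ] [ 0.0003 -0.0009 -0.004 ]
-0.0 10 [-0.0011 -0.0003 -0.0029] [ 0.0262  0.0032 -0.0015]
0.03 2 [-0.0281 -0.0105  0.0327] [ 0.0047 -0.0096  0.033 ]
0.036 65 [-0.0292 -0.0149  0.0332] [ 0.0299 -0.0088  0.0385]
0.042 2 [0.0033 0.0071 0.043 ] [0.0038 0.008  0.0448]
0.048 22 [-0.0023  0.0062  0.045 ] [0.008  0.0174 0.0497]
-0.003301643046951861 0.0
```

Both cameras put the shut fingertips about 13 mm behind the reported TCP, not 25 mm ahead of it as the sheet says. The fingers therefore closed just above the plate without touching it. I'll go by the measurement: reopen, go about 38 mm deeper while watching the force, and check again before closing.

>>> {"op": "servo_tool", "data": {
  "series": "-0.2 0 0 0 0 0 0;-0.2 0 0 0 0 0 0;-0.2 0 0 0 0 0 0;-0.2 0 0 0 0 0 0;-0.2 0 0 0.006 0 0 0;-0.2 0 0 0.012 0 0 0;-0.2 0 0 0.018 0 0 0;-0.2 0 0 0.023 0 0 0;-0.2 0 0 0.028 0 0 0;-0.2 0 0 0.028 0 0 0"
}}

```text
time_s: 4.57
eef_pos: [0.498, -0.1712, 0.1166]
eef_rot: [-0.009, -0.046, 0.986, 0.157]
wrist_force: [-0.3, 1.3, 0.4]
opening: 0.599
grasp_force: 0.0
```

```bash
python3 - <<'E'
from h import *
np.set_printoptions(suppress=True,precision=4)
o=ctrl.get_obs();print(go(G()),o["wrist_force"],o["opening"])
c=cam("wrist"); np.savez("w4.npz",**c); T=tool()
cv2.imwrite("pics/w4.png",c["img"][...,::-1])
H=hsv(c); w=np.zeros((480,640),bool);w[60:480,280:350]=1
col=(((H[...,0]>15)&(H[...,0]<35)&(H[...,1]>140))|((H[...,0]>100)&(H[...,0]<130)&(H[...,1]>110)))&w
P,uv=pts(c,col);Q=(P-T[:3,3])@T[:3,:3];print("plate top tool z",np.percentile(Q[:,2],[2,10,50]))
A=np.zeros((480,640),bool);A[280:330,200:440]=1
P,uv=pts(c,A);Q=(P-T[:3,3])@T[:3,:3];k=(abs(Q[:,1])>.02)&(abs(Q[:,1])<.045)&(Q[:,0]>.003)&(Q[:,2]<.03);print("tips z",np.percentile(Q[k,2],[95,99,100]))
E
```

```text
shift mm [ -0.4   0.2 -29. ] rot deg [ 0.11 -0.2   0.04] rows>=0.7 [-0.3372  1.2706  0.4341] 0.5985904880017126
plate top tool z [-0.0306 -0.0301 -0.0294]
tips z [-0.0142 -0.012  -0.0098]
```

View pics/w4.png

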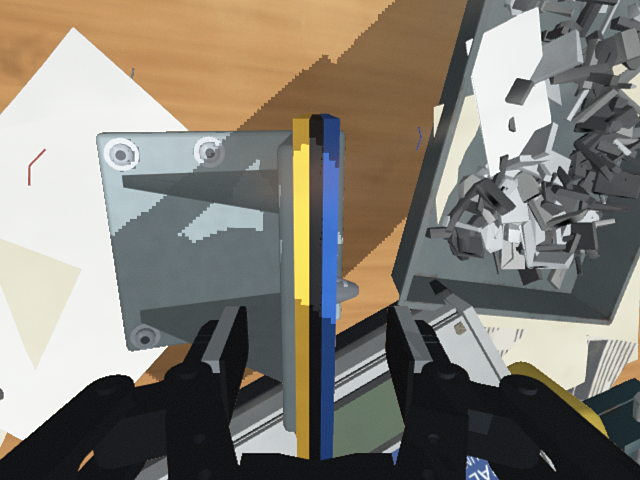

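The tips (at about row 307) are now some 17 mm below the plate's top edge, and the back tip is clear of the board. I'll go 9 mm deeper and close.

>>> {"op": "servo_tool", "data": {
  "series": "-0.2 0 0 0.004 0 0 0;-0.2 0 0 0.009 0 0 0;0.2 0 0 0.009 0 0 0;0.4 0 0 0.009 0 0 0;0.6 0 0 0.009 0 0 0;1 0 0 0.009 0 0 0;1 0 0 0.009 0 0 0;1 0 0 0.009 0 0 0;1 0 0 0.009 0 0 0"
}}

```text
time_s: 5.37
eef_pos: [0.4987, -0.1694, 0.1097]
eef_rot: [-0.008, -0.046, 0.987, 0.156]
wrist_force: [-0.3, -0.3, 1.2]
opening: 0.142
grasp_force: 60.0
```

```bash
cat >> h.py <<'E'
def edge(c):
    "plate top edge in tool coordinates"
    Tt=c["E"]@np.linalg.inv(c["T_tool_cam"]);H=hsv(c); w=np.zeros((480,640),bool);w[40:480,270:360]=1
    col=(((H[...,0]>15)&(H[...,0]<35)&(H[...,1]>140))|((H[...,0]>100)&(H[...,0]<130)&(H[...,1]>110)))&w
    P,uv=pts(c,col);Q=(P-Tt[:3,3])@Tt[:3,:3]; z=np.percentile(Q[:,2],15); Q=Q[abs(Q[:,2]-z)<.004]
    f=np.polyfit(Q[:,0],Q[:,2],1); g=np.polyfit(Q[:,0],Q[:,1],1)
    return "x %s y %s z %.4f roll(z/x) %.2f yaw(y/x) %.2f deg"%(np.percentile(Q[:,0],[.3,99.7]).round(4),np.percentile(Q[:,1],[1,99]).round(4),np.median(Q[:,2]),*np.degrees([f[0],g[0]]))
def st():
    o=ctrl.get_obs(); print("t %.2f F %s M %s grip %.1f open %.3f q6 %.2f"%(o["time_s"],np.round(o["wrist_force"],1),np.round(o["torque"],2),o["grasp_force"],o["opening"],o["q"][5]))
E
python3 - <<'E'
from h import *
st();print(tool()[:3,3],go(G()));c=cam("wrist");print(edge(c));np.savez("w5.npz",**c)
print(tool().tolist())
E
```

```text
t 5.37 F [-0.3 -0.3  1.2] M [-0.05  0.08 -0.06] grip 60.0 open 0.142 q6 -2.44
[ 0.49866116 -0.16940387  0.10967601] shift mm [  0.3   0.7 -36.1] rot deg [-0.   -0.09  0.06] rows>=0.9
x [-0.0345  0.0751] y [-0.0058  0.0069] z -0.0371 roll(z/x) 0.12 yaw(y/x) 0.14 deg
[[-0.9955975805683561, -0.08879490856888425, -0.03001535904631349, 0.49865496822625666], [-0.09372411795875557, 0.9469180347179025, 0.30750939048887366, -0.16942715821459273], [0.0011168165869545263, 0.30896876822460356, -0.9510715288465335, 0.10968183150921046], [0.0, 0.0, 0.0, 1.0]]
```

>>> {"op": "servo_tool", "data": {
  "series": "1 0 0 -0.001 0 0 0;1 0 0.003 -0.001 0 0 0;1 0 0.007 -0.001 0 0 0;1 0 0.011 -0.001 0 0 0;1 0 0.014 -0.001 0 0 0;1 0.001 0.017 -0.001 0 0 0;1 0.002 0.02 -0.001 0 0 0;1 0.003 0.023 -0.001 0 0 0;1 0.0035 0.026 -0.001 0 0 0;1 0.0045 0.029 -0.002 0 0 0;1 0.006 0.032 -0.004 0 0 0;1 0.008 0.034 -0.008 0 0 0"
}}

```text
time_s: 6.42
eef_pos: [0.4874, -0.1398, 0.1276]
eef_rot: [-0.008, -0.046, 0.987, 0.157]
wrist_force: [0.2, 0.4, -4.1]
opening: 0.137
grasp_force: 59.3
```

```bash
python3 - <<'E'
from h import *
st();print(go(G(up=-.036)));c=cam("wrist");print(edge(c))
E
```

```text
t 6.42 F [ 0.2  0.4 -4.1] M [-0.4  -0.   -0.02] grip 59.3 open 0.137 q6 -2.41
shift mm [ -8.2 -33.9   7.4] rot deg [ 0.04 -0.14  0.06] rows>=0.9
x [-0.0348  0.0751] y [-0.0059  0.0068] z -0.0371 roll(z/x) 0.12 yaw(y/x) -0.01 deg
```

>>> {"op": "servo_tool", "data": {
  "series": "1 0 0 -0.012 0 0 0;1 0 0.002 -0.03 0 0 0;1 0 0.004 -0.05 0 0 0;1 0 0.006 -0.07 0 0 0;1 0 0.008 -0.09 0 0 0;1 0 0.01 -0.105 0 0 0;1 0 0.01 -0.11 0 0 4;1 0 0.01 -0.11 0 0 11;1 0 0.01 -0.11 0 0 18;1 0 0.01 -0.11 0 0 25;1 0 0.01 -0.11 0 0 32;1 0 0.01 -0.11 0 0 39"
}}

```text
time_s: 7.47
eef_pos: [0.4903, -0.1653, 0.2362]
eef_rot: [-0.06, 0.289, 0.945, 0.144]
wrist_force: [0.5, -0.5, -4.5]
opening: 0.145
grasp_force: 59.4
```

>>> {"op": "servo_tool", "data": {
  "series": "1 0 0 0 0 0 7;1 0 0 0 0 0 14;1 0 0 0 0 0 21;1 0 0 0 0 0 28;1 0 0 0 0 0 35;1 0 0 0 0 0 42;1 0 0 0 0 0 49;1 0 0 0 0 0 56;1 0 0 0 0 0 63;1 0 0 0 0 0 70;1 0 0 0 0 0 77;1 0 0 0 0 0 84"
}}

```text
time_s: 8.47
eef_pos: [0.4903, -0.1653, 0.2362]
eef_rot: [-0.141, 0.847, 0.509, 0.067]
wrist_force: [-0.1, -0.9, -2.9]
opening: 0.141
grasp_force: 59.4
```

>>> {"op": "servo_tool", "data": {
  "series": "1 0 0 0 0 0 7;1 0 0 0 0 0 14;1 0 0 0 0 0 21;1 0 0 0 0 0 28;1 0 0 0 0 0 35;1 0 0 0 0 0 42;1 0 0 0 0 0 49;1 0 0 0 0 0 54;1 0 0 0 0 0 57;1 0 0 0 0 0 57;1 0 0 0 0 0 57"
}}

```text
time_s: 9.38
eef_pos: [0.4903, -0.1651, 0.2359]
eef_rot: [-0.156, 0.987, 0.047, -0.008]
wrist_force: [-0.3, 0.4, -3.3]
opening: 0.14
grasp_force: 59.4
```

```bash
cat >> h.py <<'E'
T0=np.array([[-0.9955975805683561, -0.08879490856888425, -0.03001535904631349, 0.49865496822625666], [-0.09372411795875557, 0.9469180347179025, 0.30750939048887366, -0.16942715821459273], [0.0011168165869545263, 0.30896876822460356, -0.9510715288465335, 0.10968183150921046], [0.0, 0.0, 0.0, 1.0]])
def S(up=0,y=0,n=0):
    "tool pose for the turned plate, shifted (up, y along YP, n) from the grasp-time seat"
    T=T0.copy(); T[:3,:2]*=-1; T[:3,3]+=up*UP+y*YP+n*N; return T
E
python3 - <<'E'
from h import *
st();print(go(S()));c=cam("wrist");print(edge(c));np.savez("w6.npz",**c)
s=ctrl.camera("top");w=ctrl.camera("scene")
cv2.imwrite("pics/m6.png",np.hstack([cv2.resize(s["img"][130:310,300:470],(400,424)),cv2.resize(w["img"][120:320,290:479],(400,424))])[...,::-1])
E
```

```text
t 9.38 F [-0.3  0.4 -3.3] M [-0.38 -0.05  0.  ] grip 59.4 open 0.140 q6 0.75
shift mm [  7.9  43.8 118.5] rot deg [ 0.02 -0.01  0.1 ] rows>=3.0
x [-0.0338  0.0759] y [-0.0066  0.006 ] z -0.0372 roll(z/x) 0.30 yaw(y/x) -0.01 deg
```

View pics/m6.png

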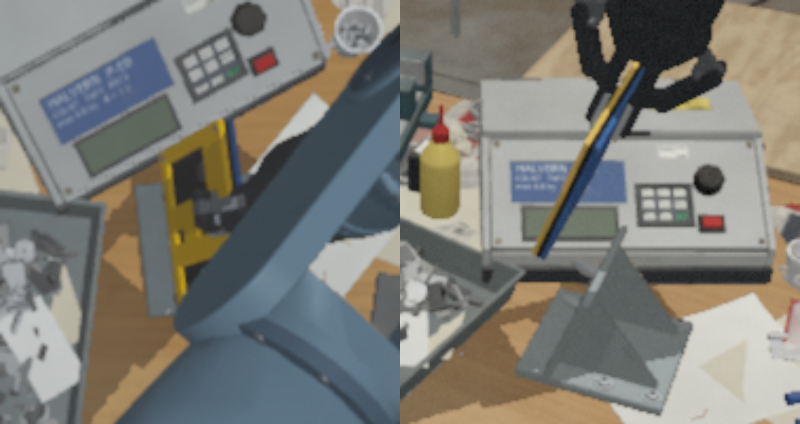

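The plate is turned: yellow looks out over the tray in the top view, and the scene view shows it clear above the stand. Coming back down by the same path to just ahead of the pins.

>>> {"op": "servo_tool", "data": {
  "series": "1 0 0.003 0.01 0 0 0;1 0 0.006 0.03 0 0 0;1 0 0.01 0.05 0 0 0;1 0 0.01 0.07 0 0 0;1 0 0.01 0.085 0 0 0;1 0 0.01 0.095 0 0 0;1 0 0.01 0.103 0 0 0;1 0 0.01 0.108 0 0 0;1 0 0.01 0.11 0 0 0;1 0 0.01 0.11 0 0 0"
}}

```text
time_s: 10.37
eef_pos: [0.488, -0.1404, 0.1276]
eef_rot: [-0.156, 0.987, 0.046, -0.008]
wrist_force: [0.0, -0.6, -3.6]
opening: 0.142
grasp_force: 59.3
```

```bash
python3 - <<'E'
from h import *
st();print(go(S()));c=cam("wrist");print(edge(c));np.savez("w7.npz",**c)
cv2.imwrite("pics/w7.png",c["img"][...,::-1])
E
```

```text
t 10.37 F [ 0.  -0.6 -3.6] M [-0.43 -0.08 -0.01] grip 59.3 open 0.142 q6 0.74
shift mm [ 7.9 34.   7.8] rot deg [-0.    0.01  0.02] rows>=0.9
x [-0.0337  0.0759] y [-0.0066  0.0061] z -0.0372 roll(z/x) 0.28 yaw(y/x) 0.05 deg
```

View pics/w7.png

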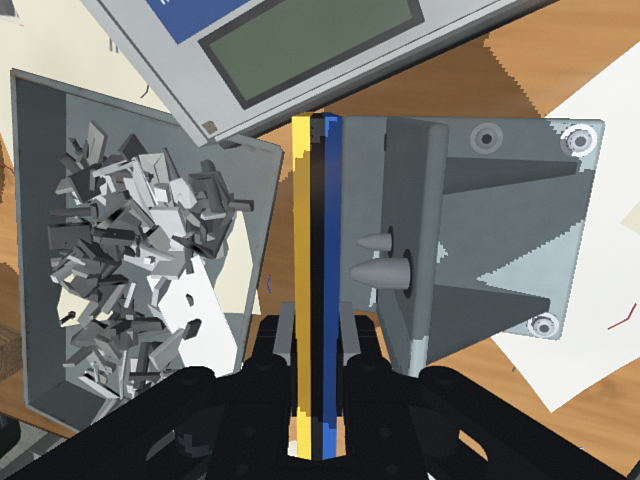

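The pins are in plain view: the upper one spans rows 258–290, columns 350–410, and the lower one is at (377,241). The plate clears the scale. I'll measure the pin axes against the plate in the tool frame.

```bash
python3 - <<'E'
from h import *
np.set_printoptions(suppress=True,precision=4)
c=dict(np.load("w7.npz"));Tt=c["E"]@np.linalg.inv(c["T_tool_cam"])
for nm,(r0,r1,c0,c1) in dict(up=(250,300,345,412),lo=(228,256,350,395)).items():
    A=np.zeros((480,640),bool);A[r0:r1,c0:c1]=1
    P,uv=pts(c,A);Q=(P-Tt[:3,3])@Tt[:3,:3]
    zc=dict(up=.028,lo=.07)[nm]; k=abs(Q[:,2]-zc)<.014;Q=Q[k];uv=uv[k]
    print(nm,len(Q),Q.min(0),Q.max(0))
    for y in np.arange(-.045,-.0,.004):
        t=Q[abs(Q[:,1]-y)<.002]
        if len(t)>5: print(" y %.3f n %d x %.4f..%.4f top z %.4f"%(y,len(t),*np.percentile(t[:,0],[2,98]),np.percentile(t[:,2],3)))
# board face plane
A=np.zeros((480,640),bool);A[150:235,388:432]=1
P,_=pts(c,A);Q=(P-Tt[:3,3])@Tt[:3,:3];m,n,s=plane(Q[Q[:,2]<.1]);print("board",m,n,s)
E
```

```text
up 1901 [-0.0131  0.0142  0.014 ] [0.0194 0.0406 0.0418]
lo 673 [-0.0046  0.0213  0.0574] [0.0171 0.0406 0.0839]
board [0.041  0.0405 0.0446] [ 0.0048 -1.     -0.0008] 9.770017505974855e-05
```

```bash
python3 - <<'E'
from h import *
c=dict(np.load("w7.npz"));Tt=c["E"]@np.linalg.inv(c["T_tool_cam"])
for nm,(r0,r1,c0,c1) in dict(up=(250,300,345,412),lo=(228,256,350,395)).items():
    A=np.zeros((480,640),bool);A[r0:r1,c0:c1]=1
    P,uv=pts(c,A);Q=(P-Tt[:3,3])@Tt[:3,:3]
    Q=Q[abs(Q[:,2]-dict(up=.034,lo=.078)[nm])<.012]
    for y in np.arange(.014,.040,.003):
        t=Q[abs(Q[:,1]-y)<.0015]
        if len(t)>5: print(nm,"y %.3f n %d x %.4f..%.4f mid %.4f top z %.4f"%(y,len(t),*np.percentile(t[:,0],[1,99]),np.percentile(t[:,0],[1,99]).mean(),np.percentile(t[:,2],3)))
E
```

```text
up y 0.014 n 28 x 0.0059..0.0107 mid 0.0083 top z 0.0221
up y 0.017 n 39 x 0.0047..0.0120 mid 0.0083 top z 0.0221
up y 0.020 n 32 x 0.0056..0.0127 mid 0.0092 top z 0.0222
up y 0.023 n 31 x 0.0120..0.0138 mid 0.0129 top z 0.0223
up y 0.026 n 30 x 0.0129..0.0148 mid 0.0139 top z 0.0221
up y 0.029 n 27 x 0.0135..0.0147 mid 0.0141 top z 0.0222
up y 0.032 n 28 x 0.0136..0.0148 mid 0.0142 top z 0.0221
up y 0.035 n 28 x 0.0137..0.0150 mid 0.0143 top z 0.0221
up y 0.038 n 31 x -0.0023..0.0150 mid 0.0064 top z 0.0222
lo y 0.023 n 48 x 0.0057..0.0107 mid 0.0082 top z 0.0662
lo y 0.026 n 49 x 0.0048..0.0115 mid 0.0082 top z 0.0660
lo y 0.029 n 43 x 0.0038..0.0126 mid 0.0082 top z 0.0661
lo y 0.032 n 39 x 0.0038..0.0131 mid 0.0085 top z 0.0661
lo y 0.035 n 31 x 0.0036..0.0129 mid 0.0082 top z 0.0661
lo y 0.038 n 37 x 0.0024..0.0130 mid 0.0077 top z 0.0661
```

>>> {"op": "servo_tool", "data": {
  "series": "1 0.002 0.002 0.004 0 0 0;1 0.0035 0.005 0.006 0 0 0;1 0.0043 0.008 0.0068 0 0 0;1 0.005 0.011 0.0068 0 0 0;1 0.0058 0.014 0.0068 0 0 0;1 0.0066 0.017 0.0068 0 0 0;1 0.0074 0.02 0.0068 0 0 0;1 0.0074 0.023 0.0068 0 0 0;1 0.0074 0.025 0.0068 0 0 0;1 0.0074 0.027 0.0068 0 0 0;1 0.0074 0.027 0.0068 0 0 0"
}}

```text
time_s: 11.33
eef_pos: [0.4973, -0.1635, 0.1126]
eef_rot: [-0.156, 0.987, 0.046, -0.008]
wrist_force: [-0.5, 0.1, -3.8]
opening: 0.144
grasp_force: 59.4
```

```bash
python3 - <<'E'
from h import *
np.set_printoptions(suppress=True,precision=4)
st();print(go(S()));c=cam("wrist");print(edge(c));np.savez("w8.npz",**c)
Tt=c["E"]@np.linalg.inv(c["T_tool_cam"])
A=np.zeros((480,640),bool);A[120:280,340:420]=1
P,_=pts(c,A);Q=(P-Tt[:3,3])@Tt[:3,:3];Q=Q[(Q[:,2]<.09)&(Q[:,2]>.005)]
if len(Q)>50:
    m,n,s=plane(Q[(Q[:,2]>.015)]);print("board",m,n,s,Q.min(0))
E
```

```text
t 11.33 F [-0.5  0.1 -3.8] M [-0.39 -0.01 -0.01] grip 59.4 open 0.144 q6 0.71
shift mm [0.8 6.7 0.9] rot deg [-0.01  0.02 -0.02] rows>=0.2
x [-0.0338  0.0759] y [-0.0066  0.0061] z -0.0372 roll(z/x) 0.28 yaw(y/x) -0.04 deg
board [0.0241 0.0439 0.0722] [ 0.0291  0.8504 -0.5253] 0.0034430898877421557 [-0.023   0.0099  0.005 ]
```

It is on both pins with no contact force. Pushing the last 7 mm home.

>>> {"op": "servo_tool", "data": {
  "series": "1 0 0.0015 0 0 0 0;1 0 0.003 0 0 0 0;1 0 0.0045 0 0 0 0;1 0 0.006 0 0 0 0;1 0 0.007 0 0 0 0;1 0 0.0075 0 0 0 0;1 0 0.0075 0 0 0 0"
}}

```text
time_s: 11.97
eef_pos: [0.498, -0.1698, 0.1105]
eef_rot: [-0.157, 0.987, 0.046, -0.008]
wrist_force: [0.5, 1.7, -1.5]
opening: 0.145
grasp_force: 59.6
```

```bash
python3 - <<'E'
from h import *
st();print(go(S()));c=cam("wrist");print(edge(c));np.savez("w9.npz",**c)
E
```

```text
t 11.97 F [ 0.5  1.7 -1.5] M [ 0.15  0.05 -0.15] grip 59.6 open 0.145 q6 0.70
shift mm [ 0.7 -0.1  0.9] rot deg [-0.07  0.02 -0.01] rows>=0.0
x [-0.0338  0.0759] y [-0.0065  0.0062] z -0.0372 roll(z/x) 0.32 yaw(y/x) 0.09 deg
```

>>> {"op": "servo_tool", "data": {
  "series": "1 0 0.0007 0 0 0 0;1 0 0.0014 0 0 0 0;1 0 0.002 0 0 0 0;1 0 0.002 0.0005 0 0 0;1 0 0.002 0.001 0 0 0;1 0 0.002 0.001 0 0 0"
}}

```text
time_s: 12.52
eef_pos: [0.4981, -0.1698, 0.1098]
eef_rot: [-0.158, 0.986, 0.047, -0.008]
wrist_force: [-0.6, 7.8, 5.0]
opening: 0.147
grasp_force: 60.5
```

```bash
python3 - <<'E'
from h import *
np.set_printoptions(suppress=True,precision=4)
st();print(go(S()));c=cam("wrist");print(edge(c));np.savez("w10.npz",**c)
Tt=c["E"]@np.linalg.inv(c["T_tool_cam"])
A=np.zeros((480,640),bool);A[110:330,335:420]=1
P,_=pts(c,A);Q=(P-Tt[:3,3])@Tt[:3,:3]
for z in (.005,.01): 
  t=Q[abs(Q[:,2]-z)<.003]; print(z,len(t),t.min(0) if len(t) else 0,t.max(0) if len(t) else 0)
E
```

```text
t 12.52 F [-0.6  7.8  5. ] M [ 1.57  0.37 -0.21] grip 60.5 open 0.147 q6 0.70
shift mm [ 0.6 -0.2  0.2] rot deg [-0.25  0.04  0.03] rows>=0.0
x [-0.0339  0.0759] y [-0.0065  0.0063] z -0.0372 roll(z/x) 0.36 yaw(y/x) 0.16 deg
0.005 186 [0.0035 0.0063 0.002 ] [0.0758 0.0155 0.0079]
0.01 277 [0.0372 0.0097 0.007 ] [0.0653 0.0232 0.013 ]
```

>>> {"op": "servo_tool", "data": {
  "series": "1 0 -0.0008 0 0 0 0;0.6 0 -0.001 0 0 0 0;0.4 0 -0.001 0 0 0 0;0.1 0 -0.001 0 0 0 0;-0.2 0 -0.001 0 0 0 0;-0.2 0 -0.001 0 0 0 0;-0.2 0 -0.001 -0.01 0 0 0;-0.2 0 -0.001 -0.03 0 0 0;-0.2 0 -0.001 -0.055 0 0 0;-0.2 0 -0.001 -0.08 0 0 0;-0.2 0 -0.001 -0.1 0 0 0;-0.2 0 -0.001 -0.1 0 0 0"
}}

```text
time_s: 13.57
eef_pos: [0.5033, -0.2047, 0.2095]
eef_rot: [-0.153, 0.987, 0.046, -0.005]
wrist_force: [0.4, -0.7, 0.7]
opening: 0.6
grasp_force: 0.0
```

```bash
python3 - <<'E'
from h import *
np.set_printoptions(suppress=True,precision=4)
st();print(go(S()));c=cam("wrist");np.savez("w11.npz",**c)
cv2.imwrite("pics/w11.png",c["img"][...,::-1])
print(edge(c)); H=hsv(c)
# plate top edge in plate axes, compared with the start (w1)
for nm in ("w1","w11"):
    c=dict(np.load(nm+".npz"));H=hsv(c);w=np.zeros((480,640),bool);w[60:420,285:340]=1
    col=(((H[...,0]>15)&(H[...,0]<35)&(H[...,1]>140))|((H[...,0]>100)&(H[...,0]<130)&(H[...,1]>110)))&w
    P,_=pts(c,col);D=(P-TOP)@np.c_[UP,YP,N];D=D[abs(D[:,0])<.005]
    print(nm,"up",np.median(D[:,0]),"y",np.percentile(D[:,1],[.5,99.5]),"n",np.percentile(D[:,2],[1,99]),"yaw",np.degrees(np.polyfit(D[:,1],D[:,2],1)[0]),"roll",np.degrees(np.polyfit(D[:,1],D[:,0],1)[0]))
E
```

```text
t 13.57 F [ 0.4 -0.7  0.7] M [-0.15 -0.03 -0.03] grip 0.0 open 0.600 q6 0.71
shift mm [ -1.8  -3.6 105.9] rot deg [ 0.36 -0.32  0.06] rows>=2.5
x [-0.0749  0.0736] y [-0.01    0.0028] z 0.0684 roll(z/x) 0.61 yaw(y/x) 0.29 deg
w1 up 9.017527795167335e-05 y [-0.0744  0.0735] n [-0.0064  0.0064] yaw -0.229844418467256 roll -0.000819444039361848
w11 up 0.0003224053216104154 y [-0.0726  0.075 ] n [-0.0069  0.0059] yaw -0.179365678304598 roll -0.37444449020677223
```

View pics/w11.png

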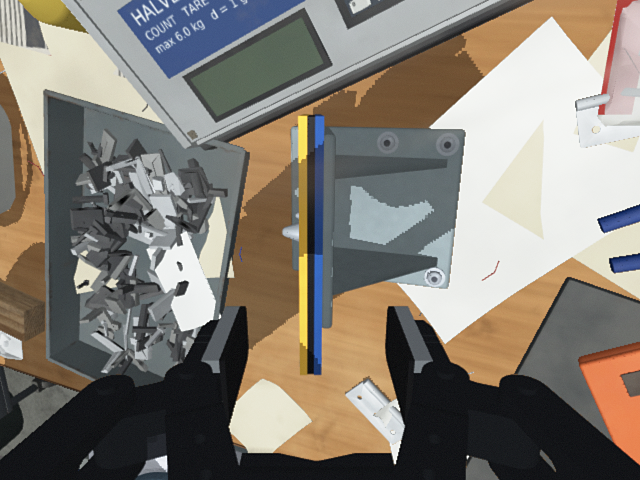

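The plate is back on, yellow out, with the pin nose showing through at (291,231). I'll clear the arm and check flatness from the fixed top camera against the starting view.

>>> {"op": "servo_tool", "data": {
  "series": "-0.2 0 0.01 -0.03 0 0 0;-0.2 0 0.03 -0.06 0 0 0;-0.2 0 0.06 -0.08 0 0 0;-0.2 0 0.095 -0.09 0 0 0;-0.2 0 0.13 -0.09 0 0 0;-0.2 0 0.165 -0.09 0 0 0;-0.2 0 0.2 -0.09 0 0 0;-0.2 0 0.23 -0.09 0 0 0;-0.2 0 0.25 -0.09 0 0 0;-0.2 0 0.26 -0.09 0 0 0;-0.2 0 0.26 -0.09 0 0 0"
}}

```text
time_s: 14.53
eef_pos: [0.5258, -0.4764, 0.2066]
eef_rot: [-0.158, 0.986, 0.045, -0.009]
wrist_force: [-0.8, 0.3, -0.3]
opening: 0.604
grasp_force: 0.0
```

```bash
python3 - <<'E'
from h import *
np.set_printoptions(suppress=True,precision=4)
st(); c=cam("top");np.savez("top1.npz",**c);c0=dict(np.load("top0.npz"))
for nm,cc in (("start",c0),("now",c)):
    A=np.zeros((480,640),bool);A[185:272,355:405]=1
    P,_=pts(cc,A); D=(P-(TOP-.06*UP))@np.c_[UP,YP,N]
    F=D[(abs(D[:,0])<.055)&(abs(D[:,1])<.07)&(abs(D[:,2]-.0065)<.006)]
    m,n,s=plane(F);n*=np.sign(n[2]);print(nm,len(F),"n at centre %.4f"%(m[2]-(n[:2]@(-m[:2]))/n[2]),"tilt up %.2f y %.2f deg"%tuple(np.degrees(n[:2])),"sd %.5f"%s)
s=cam("scene"); d0=dict(np.load("scene0.npz"))
a=np.hstack([cv2.resize(c["img"][130:330,290:470],(396,440)),cv2.resize(s["img"][180:330,320:455],(396,440))])
cv2.imwrite("pics/f.png",a[...,::-1])
E
```

```text
t 14.53 F [-0.8  0.3 -0.3] M [-0.1   0.03  0.02] grip 0.0 open 0.604 q6 0.51
start 1351 n at centre 0.0072 tilt up -0.17 y 0.17 deg sd 0.00060
now 944 n at centre 0.0071 tilt up -0.49 y 0.53 deg sd 0.00056
```

View pics/f.png

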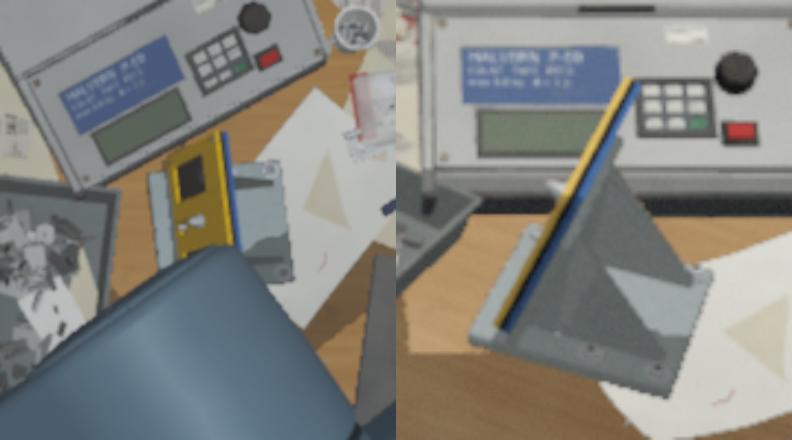

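The top camera puts the plate's outer face within 0.1 mm of where the seated face was at the start. The scene view shows it lying along the rest with yellow outward, and the arm is clear of it. Handing in.

```bash
python3 -c "
from bench import ctrl
print(ctrl.hand_in())"
```

```text
the job is handed in; nothing more can be done
None
```

The nest plate is back on both pins, same way up, yellow hinge face out and flat against the rest (outer face within 0.1 mm of its original position, tilt within about 0.3°); I handed it in at about 14.5 s with the arm clear, having had to grip by measured fingertip position because the tips sit about 38 mm farther back than the sheet says, and the hand-in returned no verdict.

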